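Set the height stop of a bench vial press to its setting block

TASK

Reset the height stop of the small white press frame: pull the square-socket driver straight up out of its light stand without tipping the stand, fit it over the square head of the stop screw, and with the driver turn the screw clockwise until the sprung foot below just drags on the steel setting block, its spring taken up by about 2 to 3 mm and no more. Leave the driver standing on the screw head, the block under the foot and the stand upright on the table, and leave the other things alone.

Things in the scene. Friction and masses are not known exactly. Their poses are not given: they have to be found in the camera images.
- press_frame: Fixed white metal frame: base plate 120 x 150 x 10 mm, two round posts and a bridge (40 x 150 mm, its top 90 mm above the table) along its y. Origin: centre of the plate's underside, on the screw's axis; z up.
- stop_screw (a joint): Angle of the vertical stop screw in the bridge, rad, 0 to 3.2; grows as it is turned clockwise seen from above. Steep quick-adjust thread: screw, head and foot together go down 5 mm per radian. Stiff (0.15 N m of friction), so it stays where it is left. The sprung foot touches the setting block at 1.8 rad.
- screw_head (a point): On the screw axis, on top of the round flange (42 mm across, 5 mm thick) under the drive head: 115 mm above the table with the screw at 0, 106 mm when the foot just touches the block; turns and sinks with the screw. The head above it is 20 x 20 mm, 12 mm high, sides along this point's x and y, topped by a 10 mm pyramid taper. The driver fits at any quarter turn, with 0.23 rad play either way.
- screw_lift: The screw with its head and foot, as one assembly that moves only up and down in the frame (it does not turn); origin on the screw's axis inside the bridge.
- stop_foot: The sprung, non-turning round foot under the screw: grey disc 30 mm across, 6 mm thick. Origin: centre of its underside. Its spring gives way upward by up to 10 mm with about 0.8 N per mm.
- block_top (a point): Centre of the top face of the setting block, a plain loose steel block 85 (x) x 50 (y) x 30 mm lying on the frame's base plate under the foot; its top is 40 mm above the table.
- setting_block: The setting block itself, 0.45 kg; origin: centre of its underside.
- driver_grip (a point): Centre of the driver's black square handle (28 x 28 mm, 45 mm high, sides along this point's x and y; z up along the driver). The driver is 110 mm long overall, 0.16 kg: handle above, steel shaft 16 mm thick, square socket (36 mm outside, opening 24 x 24 mm, 25 mm deep) below. It starts upright in its stand, the handle centre 93.5 mm above the table.
- driver_foot (a point): Centre of the mouth of the driver's socket, its lower end, 87.5 mm below the handle centre; rests on the flange when fully fitted.
- driver_stand: Light (70 g) loose white stand: foot 84 x 84 x 6 mm with a square well 48 mm outside, 40 mm inside, rim 48 mm above the table, the driver standing 42 mm deep in it with 2 mm play. Origin: centre of its underside; z up.
- specimen_cup_2: Bystander: closed clear cup with a white lid, 55 mm across, 72 mm high; origin at the underside.
- tape_roll: Bystander: tan roll of tape lying flat, 58 mm across, 19 mm high; origin at the underside.
- bench_timer: Bystander: white countdown timer with keys, 64 x 62 x 22 mm; origin at the underside.
Things that resemble listed ones, but are neither listed nor needed, are in the scene too. Of the things that look like the press_frame, the middle-sized one is meant.

How it is judged:
On the way, in this order (a step that is already met when the one before it is completed fails the run):
1. the driver is drawn up clear of its stand, the stand left upright on the table (z of driver_foot in the frame of driver_stand above 0.055 m and angle between driver_stand's own z axis and vertical below 0.1 rad and height (world z) of driver_stand below 0.01 m), for 0.1 s.
2. the driver's socket is down over the screw's square head while the foot is still clear of the block (distance between driver_foot and screw_head below 0.011 m and angle between driver_grip's own z axis and vertical below 0.15 rad and contact force between stop_foot and setting_block below 0.1 N), for 0.1 s.
At the end, for the whole second after the job is handed in: The foot presses on the block with 0.6 to 3.6 N (spring taken up 0.7 to 4.3 mm); the block is still, its centre within 20 mm of the screw axis; the driver stands on the head (mouth within 11 mm of the flange centre, tilt under 0.15 rad); the stand is upright (0.1 rad) on the table (contact force between stop_foot and setting_block between 0.6 and 3.6 N and horizontal distance between block_top and screw_head below 0.02 m and linear speed of setting_block below 0.01 m/s and distance between driver_foot and screw_head below 0.011 m and angle between driver_grip's own z axis and vertical below 0.15 rad and angle between driver_stand's own z axis and vertical below 0.1 rad and height (world z) of driver_stand below 0.01 m); the robot touches nothing.
It fails at once if the driver's stand is tipped (over 0.3 rad) (angle between driver_stand's own z axis and vertical above 0.3 rad).
It fails at once if the fingers themselves work the screw or its foot (over 4 N) instead of the driver (contact force between the fingers and screw_lift above 4 N).
It fails at once if the foot is screwed hard onto the block (over 15 N) (contact force between stop_foot and setting_block above 15 N).
It fails at once if a bystander is shifted by more than 30 mm (distance of any of specimen_cup_2, tape_roll, bench_timer from where it was at the start of the episode above 0.03 m).
It also fails if it takes over 48 s, if anything falls off the work surface, if the arm or the gripper's body presses on something with over 40 N, if the wrist force passes 120 N, or if a joint passes its speed limit or range.

ROBOT

A 6-joint arm with a two-finger parallel gripper is mounted at the origin on a cart in front of the work surface, level with it; the furniture and walls round the work are solid. World frame = base frame: x ahead of the robot, y to its left, z up, the work surface at z = 0. Lengths are in m, angles in rad, forces in N, time in s.
With the tool pointing down it reaches from about 0.375 to 0.9 m from the base axis. Payload 3.1 kg.
Tool frame: the origin (TCP) lies midway between the tips of the shut fingers; the grasp point (between the pads) lies 19 mm behind it; z points along the fingers, y is the direction in which the jaws open and shut (so a half turn about z gives the same grasp; the last joint's range is limited). The gripper opens to 85 mm and grips with 20 to 120 N. Pads are 22 mm wide; open, the fingers measure 114 mm over their backs; the gripper's body (76 mm by 85 mm) begins 54 mm behind the grasp point. The pads swing forward as they close: fully open they stand 13 mm farther back than shut.
Start: joints at [1.048, 0.527, 1.433, -0, 1.181, -0.178], TCP at [0.211, 0.588, 0.231] pointing down, gripper open.
Joint ranges: [-3.08, 3.08], [-0.75, 2.2], [0.22, 2.44], [-1.43, 4.57], [0, 2.65], [-2.85, 2.85]. Speed limits (rad/s): [2.79, 2.79, 3.14, 3.14, 3.14, 3.14].

INTERFACE

Orientations are given as a unit quaternion [x, y, z, w].
In Python, from station import manip gives the robot as it stands.
- The arm moves only by the tool servo_tool, never from a script. Its argument "increments" is a list of rows, each an object with "hand": the closure, from 0 (fully open) to 1 (shut); "travel": the shift along the tool's x, y, z in mm, a list of three; "yaw": the turn about the tool's z in degrees. A call has 1 to 20 rows; each row shifts and turns the commanded pose from where the row before left it, along the tool's axes as they then stand; what a row does not reach is not made up. A row lasts 1/10 s, in which the tool goes at most 50 mm and 8.59 degrees, less where a joint would pass 70% of its speed; a pose out of reach is approached as far as the arm can. A call with a gripper value outside its range is refused whole. The fingers move at their own pace and stop on an object; "newtons" is the grip in N (left out, the last holds). Time passes only in rows, so rows that do not move let the fingers close. It gives the time, the measured TCP pose, the force and the opening at its end, in the units of the state.
- manip.sense(): the state, without advancing time (a new reading comes with each control period).
- manip.snapshot(name): name is "side" or "top"; returns a dict with "pixels" (480x640x3 uint8, blue, green, red), "fx", "fy", "cx", "cy" (pixels), "R" (3x3) and "t" (3): a world point X has camera coordinates R X + t. Camera axes: x right, y down, z forward; pixel columns grow to the right and rows downward; lengths in m; the calibration is good to about 2 mm. A picture is of the moment at which its call begins. There is no depth.
- manip.sign_off(): hands the job in, once; it reports no verdict.
The state is a dict: "t": time; "q": joint angles; "qd": joint speeds; "tau": joint torques, N m; "tcp_pos": TCP position; "tool_rot": TCP orientation; "force": force on the tool from outside, world axes, zero at the start; "ft_torque": the same for the moment, N m; "finger_gap": opening from 0.0 (shut) to 1.0 (fully open).
Only numpy, scipy, OpenCV 4.12 (cv2) and the standard library are available. Lean on these libraries where they do the work, as an engineer would, in place of code of your own. Each camera call takes 0.05 s, during which the arm holds its last target.

## Working session

There is one attempt and no reset: what is moved stays moved. The work goes in short steps, Python scripts to look and compute and a tool call to move; the robot and the scene stay as the last step left them, time stands still between calls to the robot, and variables do not carry over. Pictures are saved under pics/ and viewed, and the job is handed in when it is done.

Besides the shell and the picture viewer there is one more tool, called after ">>>" as name(argument=value, ...) on one line, values as JSON. servo_tool: Moves the arm, as the interface text tells. Its arguments: {"type":"object","properties":{"increments":{"type":"array","items":{"type":"object","properties":{"hand":{"type":"number"},"travel":{"type":"array","items":{"type":"number"}},"yaw":{"type":"number"}}}},"newtons":{"type":"number"}},"required":["increments"]}

```bash
mkdir -p pics; cat > h.py <<'E'
import numpy as np, cv2
from station import manip
def snap(name,tag):
    s=manip.snapshot(name); cv2.imwrite(f'pics/{tag}.png',s['pixels'])
    np.savez(f'{tag}.npz',**{k:np.array(v) for k,v in s.items()}); return s
def load(tag): return dict(np.load(f'{tag}.npz'))
def ray(s,u,v):
    R=np.array(s['R']);t=np.array(s['t']); d=R.T@np.array([(u-s['cx'])/s['fx'],(v-s['cy'])/s['fy'],1]); return -R.T@t,d
def atz(s,u,v,z):
    c,d=ray(s,u,v); return c+d*(z-c[2])/d[2]
def proj(s,X):
    p=np.array(s['R'])@np.array(X)+np.array(s['t']); return np.array([s['fx']*p[0]/p[2]+s['cx'],s['fy']*p[1]/p[2]+s['cy']])
def tri(s1,p1,s2,p2):
    c1,d1=ray(s1,*p1);c2,d2=ray(s2,*p2);d1/=np.linalg.norm(d1);d2/=np.linalg.norm(d2)
    A=np.stack([d1,-d2],1);k=np.linalg.lstsq(A,c2-c1,rcond=None)[0]
    a=c1+d1*k[0];b=c2+d2*k[1];return (a+b)/2,np.linalg.norm(a-b)
def crop(s,u0,v0,w,h,f,tag):
    p=s['pixels'][v0:v0+h,u0:u0+w]; cv2.imwrite(f'pics/{tag}.png',cv2.resize(p,None,fx=f,fy=f,interpolation=cv2.INTER_CUBIC))
E
python3 - <<'E'
from h import *
for n in('side','top'):
    s=snap(n,n+'0'); print(n,s['fx'],np.round(s['R'],3).tolist(),np.round(s['t'],3), 'cam',np.round(-np.array(s['R']).T@np.array(s['t']),3))
print(manip.sense())
E
```

```text
side 434.4864311250653 [[0.867, -0.498, 0.018], [-0.236, -0.441, -0.866], [0.439, 0.747, -0.5]] [-0.615  0.165  1.099] cam [ 0.09  -1.054  0.703]
top 468.5620895482486 [[0.022, -1.0, 0.011], [-0.984, -0.024, -0.177], [0.177, -0.006, -0.984]] [-0.177  0.607  1.504] cam [ 0.336 -0.153  1.59 ]
{'t': 0.1, 'q': array([ 1.04854007e+00,  5.28407812e-01,  1.43378442e+00,  7.35859728e-06,
        1.18138443e+00, -1.78489551e-01]), 'qd': array([ 0.00070927, -0.00292666, -0.00142581,  0.00072568, -0.00069488,
        0.00159325]), 'tau': array([-2.31372860e-04, -4.43303704e+01, -1.78583872e+01, -2.12579635e-04,
        3.88257133e-03, -2.71825293e-06]), 'tcp_pos': array([0.21028473, 0.58787738, 0.23040694]), 'tool_rot': array([ 1.71039547e-01,  9.85263665e-01, -9.30563118e-04, -3.43697896e-04]), 'force': array([-0.19755232,  1.44178288, -0.56046085]), 'ft_torque': array([-0.01982053,  0.06150427,  0.00507405]), 'finger_gap': 0.9966807016255489}
```

View pics/side0.png

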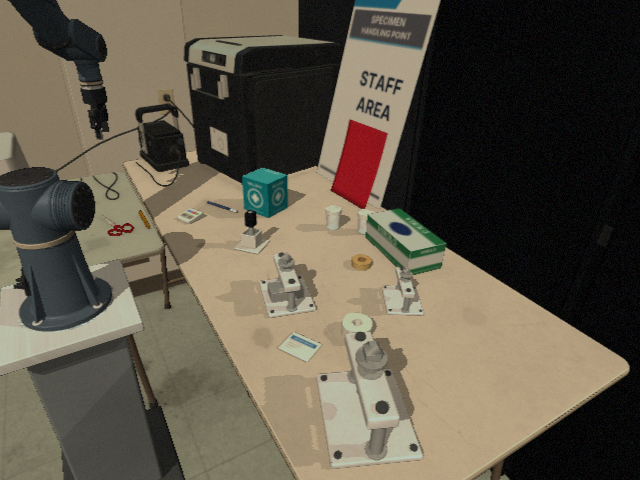

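View pics/top0.png

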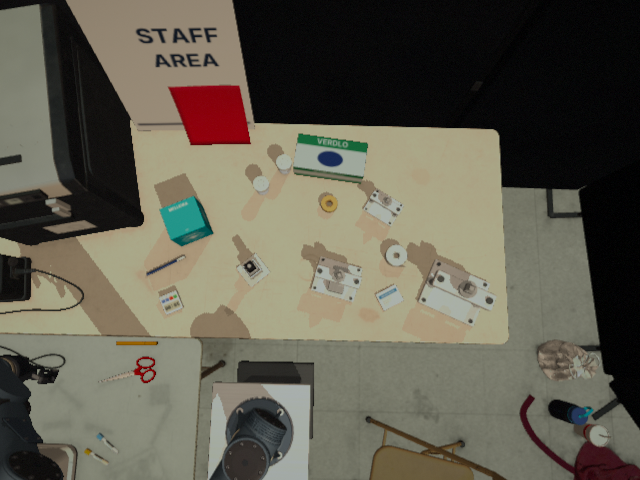

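The side view shows the driver in its stand at about (250,228) and the middle-sized frame at about (287,285). In the top view they are at (252,267) and (337,279). The large frame (455,290 top) and the small one (383,206 top) are lookalikes. I'll enlarge the crops.

```bash
python3 - <<'E'
from h import *
s=load('side0');t=load('top0')
a=[(s,220,200,60,60),(s,250,245,75,75),(t,225,240,60,60),(t,300,245,75,75)]
out=[]
for i,(im,u,v,w,h) in enumerate(a):
    p=im['pixels'][v:v+h,u:u+w]; f=int(400//w) if 0 else 390/w
    p=cv2.resize(p,(390,390),interpolation=cv2.INTER_CUBIC)
    for k in range(0,w,10):
        cv2.line(p,(int(k*f),0),(int(k*f),6),(0,0,255),1); cv2.line(p,(0,int(k*f)),(6,int(k*f)),(0,0,255),1)
        cv2.putText(p,str(u+k),(int(k*f),16),0,.33,(0,0,255),1);cv2.putText(p,str(v+k),(8,int(k*f)+4),0,.33,(255,0,0),1)
    out.append(p)
cv2.imwrite('pics/c0.png',np.hstack(out[:2]));cv2.imwrite('pics/c1.png',np.hstack(out[2:]))
E
```

```text
(no output)
```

View pics/c0.png

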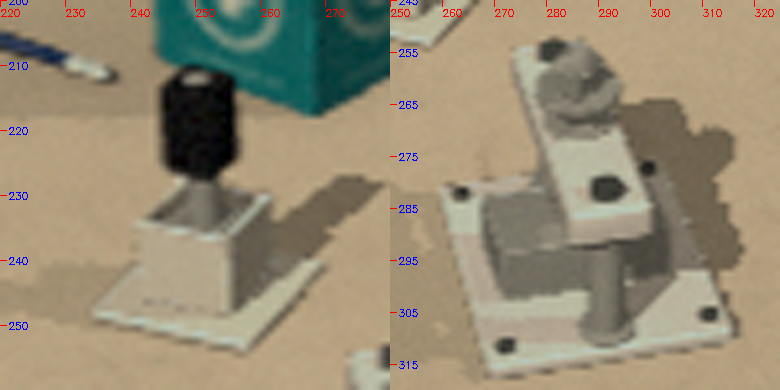

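View pics/c1.png

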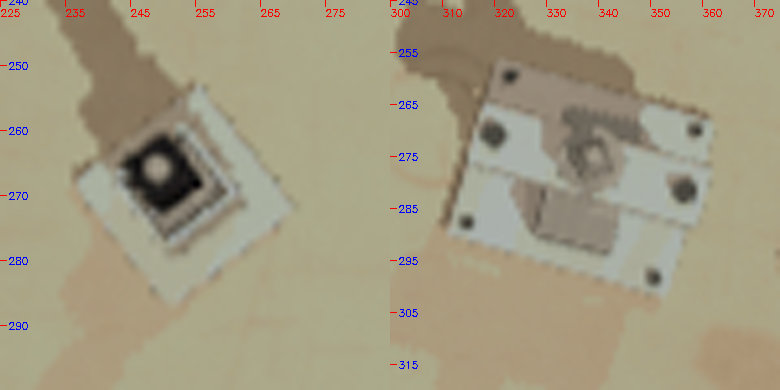

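```bash
cat > fit.py <<'E'
from h import *
from scipy.optimize import least_squares
S=load('side0');T=load('top0')
def fit(obs,x0,freez=False):
    def res(p):
        c,sn=np.cos(p[2]),np.sin(p[2]); r=[]
        for cam,m,uv in obs:
            X=[p[0]+c*m[0]-sn*m[1],p[1]+sn*m[0]+c*m[1],m[2]+(p[3] if len(p)>3 else 0)]
            r+=list(proj(cam,X)-uv)
        return np.array(r)
    o=least_squares(res,x0,loss='soft_l1'); return o.x,res(o.x).reshape(-1,2)
def sq(h,z,cx=0,cy=0): return lambda i,j:(h*i,h*j,z)
print('stand rough',tri(S,(250,230),T,(252,268)), 'handle top',tri(S,(249.9,211.5),T,(248.8,265.8)))
F=.042;W=.024;H=.014
# yaw convention: corner (+,+)=a etc. world: top image up=+x, right=-y
# top view: image top ->+x ; left ->+y
st=[(T,(F,F,.006),(236.5,267.4)),(T,(F,-F,.006),(255.3,253.1)),(T,(-F,-F,.006),(270.4,271.8)),(T,(-F,F,.006),(251.9,286.6)),
 (S,(-F,F,.006),(234.2,248.5)),(S,(-F,-F,.006),(257.7,253.8)),(S,(F,-F,.006),(270,240.3)),
 (S,(-W,W,.048),(241.2,234.2)),(S,(-W,-W,.048),(255.1,236.6)),(S,(W,-W,.048),(261.5,230.5)),
 (T,(-W,-W,.048),(262.4,270)),(T,(-W,W,.048),(251.5,277.4))]
for x0 in ([.4,.0,-.6],[.4,0,-.6,0]):
    p,r=fit(st,x0); print('stand',np.round(p,4)); 
print(np.round(r,1).tolist())
hd=[(T,(H,H,.116),(243.5,265.4)),(T,(H,-H,.116),(250.1,260.3)),(T,(-H,-H,.116),(256.5,268.2)),(T,(-H,H,.116),(250.4,272.8))]
p,r=fit(hd,[.4,0,-.6]);print('handle top-only',np.round(p,4),np.round(r,1).tolist())
A,B=.06,.075
fr=[(T,(A,B,.01),(320.6,256.2)),(T,(A,-B,.01),(362.1,267.1)),(T,(-A,-B,.01),(352.3,301.7)),(T,(-A,B,.01),(310.2,289.2)),
 (S,(-A,B,.01),(260.2,280.6)),(S,(-A,-B,.01),(269.2,317.1)),(S,(A,-B,.01),(316.3,308.5)),
 (S,(-.02,B,.09),(273.7,256)),(S,(-.02,-B,.09),(284.6,286)),(S,(.02,-B,.09),(300,284.4))]
for x0 in ([.4,-.3,-.3],[.4,-.3,-.3,0]):
    p,r=fit(fr,x0); print('frame',np.round(p,4))
print(np.round(r,1).tolist())
print('apex',tri(S,(287.5,254.2),T,(339.8,274.4)), 'pred',proj(S,[p[0],p[1],.137]),proj(T,[p[0],p[1],.137]))
E
python3 fit.py
```

```text
stand rough (array([0.51926822, 0.0384489 , 0.05693665]), np.float64(0.006009744745715073)) handle top (array([0.52076548, 0.04047811, 0.11837273]), np.float64(0.0013380767501445017))
stand [0.5214 0.0382 0.6993]
stand [ 5.215e-01  3.840e-02  6.994e-01 -3.000e-04]
[[-0.3, 0.8], [0.5, -0.2], [0.5, 0.2], [-0.7, 0.9], [-0.3, -0.5], [1.0, -0.4], [0.4, -0.0], [-0.1, 0.3], [0.3, 0.8], [0.8, -0.3], [-0.1, -0.3], [-0.8, 1.3]]
handle top-only [0.5192 0.0364 0.7265] [[0.4, 0.7], [0.6, 0.1], [-0.2, -1.1], [-1.0, 0.0]]
frame [ 0.4978 -0.2431 -0.2713]
frame [ 0.4983 -0.2423 -0.2706 -0.0018]
[[-0.6, -0.6], [0.1, 1.1], [0.2, 0.5], [-0.4, 0.1], [-0.4, 0.1], [-0.2, -1.1], [0.4, 0.3], [-0.1, -1.9], [0.2, 1.1], [1.3, 0.5]]
apex (array([ 0.4990269 , -0.24651537,  0.13332027]), np.float64(0.00025589824629422645)) pred [286.48022002 252.18637575] [338.49351444 274.51018995]
```

```bash
python3 - <<'E'
from h import *
s=load('side0');t=load('top0')
a=cv2.resize(s['pixels'][246:276,268:298],(390,390),interpolation=cv2.INTER_CUBIC)
b=cv2.resize(t['pixels'][260:290,324:354],(390,390),interpolation=cv2.INTER_CUBIC)
o=np.hstack([a,b]); o=cv2.convertScaleAbs(o,alpha=1.4); cv2.imwrite('pics/hd.png',o)
for z in (.115,.106):
    for k,R in (('flange',.021),):
        c=[proj(t,[.498+R*np.cos(x),-.2435+R*np.sin(x),z]) for x in (0,1.57,3.14,4.71)]; print(z,np.round(c,1).tolist())
E
```

```text
0.115 [[338.5, 268.8], [331.8, 275.2], [338.4, 282.0], [345.1, 275.5]]
0.106 [[338.4, 269.1], [331.7, 275.5], [338.2, 282.3], [344.9, 275.9]]
```

View pics/hd.png

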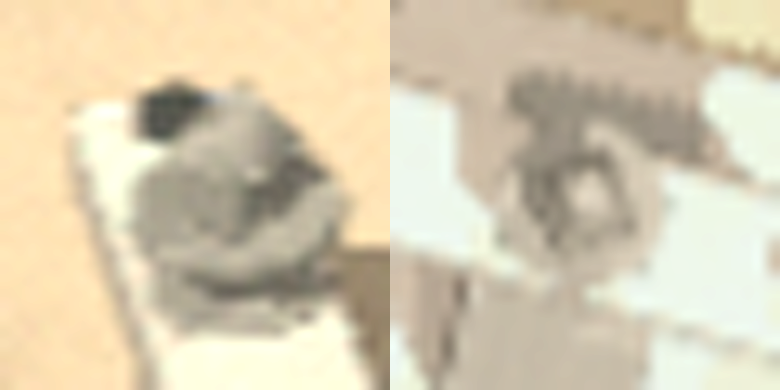

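```bash
python3 - <<'E'
from h import *
s=load('side0');t=load('top0')
f=13
rows=[]
for cam,u0,v0 in((s,268,246),(t,324,260)):
    im=cv2.convertScaleAbs(cv2.resize(cam['pixels'][v0:v0+30,u0:u0+30],(390,390),interpolation=cv2.INTER_CUBIC),alpha=1.4)
    r=[im]
    for psi in (5,25,45,65):
        q=im.copy(); a=np.radians(psi); x0,y0=(.499,-.2455); z=.115
        def P(X): return tuple(int(v) for v in ((proj(cam,X)-[u0,v0]+.5)*f))
        C=[(x0+.01414*np.cos(a+np.pi/4+k*np.pi/2),y0+.01414*np.sin(a+np.pi/4+k*np.pi/2)) for k in range(4)]
        for k in range(4):
            A,B=C[k],C[(k+1)%4]
            cv2.line(q,P((*A,z+.012)),P((*B,z+.012)),(0,0,255),1)
            cv2.line(q,P((*A,z)),P((*A,z+.012)),(0,255,0),1)
        fl=[P((x0+.021*np.cos(w),y0+.021*np.sin(w),z)) for w in np.linspace(0,6.3,40)]
        cv2.polylines(q,[np.array(fl)],True,(255,0,0),1)
        cv2.putText(q,str(psi),(5,20),0,.6,(0,0,0),1); r.append(q)
    rows.append(r)
for i in range(2):
    g=np.vstack([np.hstack(rows[i][1:3]),np.hstack(rows[i][3:5])]); cv2.imwrite(f'pics/ov{i}.png',cv2.resize(g,(600,600)))
E
```

```text
(no output)
```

View pics/ov0.png

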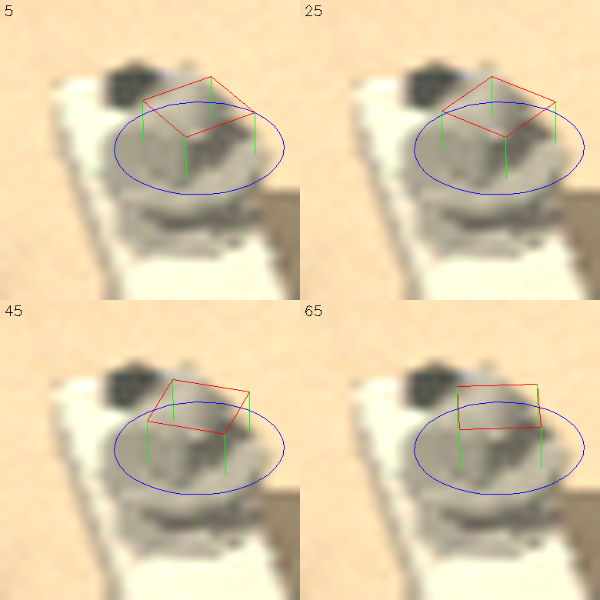

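View pics/ov1.png

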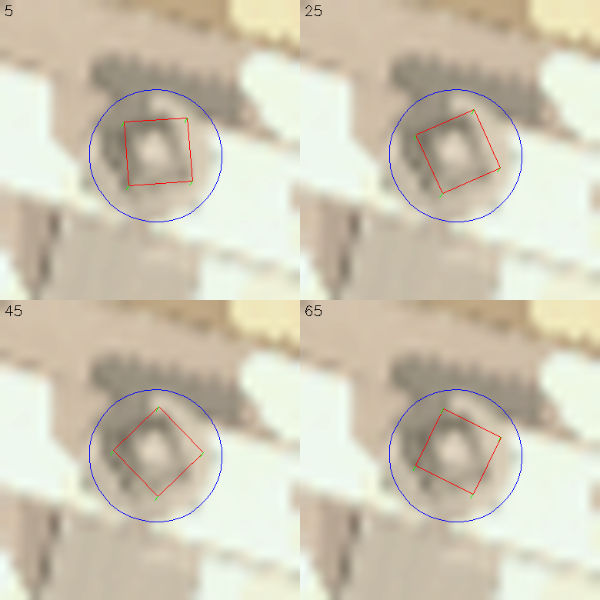

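The head's sides lie at about 23° (mod 90) in both overlays. The head centre is about (0.498, -0.2435) and the stand about (0.5215, 0.0385) with a 40° yaw. Next I'll compute the first move.

```bash
cat >> h.py <<'E'
def go(x,y,z,phi=None):
    st=manip.sense(); p=st['tcp_pos']; 
    from scipy.spatial.transform import Rotation as Ro
    R=Ro.from_quat(st['tool_rot']).as_matrix(); d=R.T@(np.array([x,y,z])-p); f=np.arctan2(R[1,1],R[0,1])
    print('t',round(st['t'],2),'pos',np.round(p,4),'phi',round(np.degrees(f),2),'q6',round(st['q'][5],3),'gap',round(st['finger_gap'],3),'F',np.round(st['force'],2),'M',np.round(st['ft_torque'],3),'tiltdeg',round(np.degrees(np.arccos(-R[2,2])),2))
    print('travel mm',np.round(d*1000,1), 'yaw deg', None if phi is None else round(np.degrees(f)-phi,2))
E
python3 -c "
from h import *
go(.5205,.038,.18,40.5)"
```

```text
t 0.1 pos [0.2103 0.5879 0.2304] phi 70.3 q6 -0.178 gap 0.997 F [-0.2   1.44 -0.56] M [-0.02   0.062  0.005] tiltdeg 0.11
travel mm [-477.4 -413.1   51. ] yaw deg 29.8
```

>>> servo_tool(increments=[{"hand": 0, "travel": [-34.1, -29.5, 0]}, {"hand": 0, "travel": [-34.1, -29.5, 0]}, {"hand": 0, "travel": [-34.1, -29.5, 0]}, {"hand": 0, "travel": [-34.1, -29.5, 0]}, {"hand": 0, "travel": [-34.1, -29.5, 0]}, {"hand": 0, "travel": [-34.1, -29.5, 0]}, {"hand": 0, "travel": [-34.1, -29.5, 0]}, {"hand": 0, "travel": [-34.1, -29.5, 0]}, {"hand": 0, "travel": [-34.1, -29.5, 0]}, {"hand": 0, "travel": [-34.1, -29.5, 0]}, {"hand": 0, "travel": [-34.1, -29.5, 0]}, {"hand": 0, "travel": [-34.1, -29.5, 0]}, {"hand": 0, "travel": [-34.1, -29.5, 0]}, {"hand": 0, "travel": [-34.1, -29.5, 0]}, {"hand": 0, "yaw": 7.45}, {"hand": 0, "yaw": 7.45}, {"hand": 0, "yaw": 7.45}, {"hand": 0, "yaw": 7.45}, {"hand": 0}, {"hand": 0}])

```text
schema error: expected keys hand, travel, yaw
```

```bash
python3 -c "
from h import *
go(.5205,.038,.076,40.5)
s=snap('side','side1');t=snap('top','top1')
a=cv2.resize(s['pixels'][160:280,190:310],(390,390),interpolation=cv2.INTER_CUBIC)
b=cv2.resize(t['pixels'][210:330,190:310],(390,390),interpolation=cv2.INTER_CUBIC)
cv2.imwrite('pics/g1.png',np.hstack([a,b]))"
```

```text
t 0.1 pos [0.2103 0.5879 0.2304] phi 70.3 q6 -0.178 gap 0.997 F [-0.2   1.44 -0.56] M [-0.02   0.062  0.005] tiltdeg 0.11
travel mm [-477.5 -412.8  155. ] yaw deg 29.8
```

View pics/g1.png

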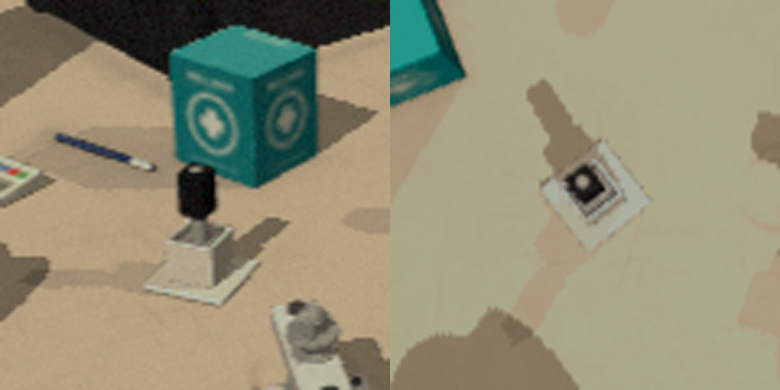

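The call was refused because every row needs all three keys. The pictures show the scene unchanged, with the stand at crop (200,265) in the side view. I'll resend it.

>>> servo_tool(increments=[{"hand": 0, "travel": [-34.1, -29.5, 0], "yaw": 0}, {"hand": 0, "travel": [-34.1, -29.5, 0], "yaw": 0}, {"hand": 0, "travel": [-34.1, -29.5, 0], "yaw": 0}, {"hand": 0, "travel": [-34.1, -29.5, 0], "yaw": 0}, {"hand": 0, "travel": [-34.1, -29.5, 0], "yaw": 0}, {"hand": 0, "travel": [-34.1, -29.5, 0], "yaw": 0}, {"hand": 0, "travel": [-34.1, -29.5, 0], "yaw": 0}, {"hand": 0, "travel": [-34.1, -29.5, 0], "yaw": 0}, {"hand": 0, "travel": [-34.1, -29.5, 0], "yaw": 0}, {"hand": 0, "travel": [-34.1, -29.5, 0], "yaw": 0}, {"hand": 0, "travel": [-34.1, -29.5, 0], "yaw": 0}, {"hand": 0, "travel": [-34.1, -29.5, 0], "yaw": 0}, {"hand": 0, "travel": [-34.1, -29.5, 0], "yaw": 0}, {"hand": 0, "travel": [-34.1, -29.5, 0], "yaw": 0}, {"hand": 0, "travel": [0, 0, 0], "yaw": 7.45}, {"hand": 0, "travel": [0, 0, 0], "yaw": 7.45}, {"hand": 0, "travel": [0, 0, 0], "yaw": 7.45}, {"hand": 0, "travel": [0, 0, 0], "yaw": 7.45}, {"hand": 0, "travel": [0, 0, 0], "yaw": 0}, {"hand": 0, "travel": [0, 0, 0], "yaw": 0}])

```text
t: 2.2
tcp_pos: [0.5208, 0.0387, 0.2312]
tool_rot: [0.417, 0.909, -0.0, -0.0]
force: [0.1, 0.3, -0.4]
finger_gap: 1.003
```

```bash
python3 -c "
from h import *
go(.5205,.038,.076,40.5)
s=snap('side','side1');t=snap('top','top1')
a=cv2.resize(s['pixels'][160:280,190:310],(390,390),interpolation=cv2.INTER_CUBIC)
b=cv2.resize(t['pixels'][210:330,190:310],(390,390),interpolation=cv2.INTER_CUBIC)
cv2.imwrite('pics/g2.png',np.hstack([a,b]))"
```

```text
t 2.2 pos [0.5208 0.0387 0.2312] phi 40.66 q6 -0.85 gap 1.003 F [ 0.09  0.25 -0.35] M [0.025 0.018 0.017] tiltdeg 0.01
travel mm [ -0.3  -0.7 155.2] yaw deg 0.16
```

View pics/g2.png

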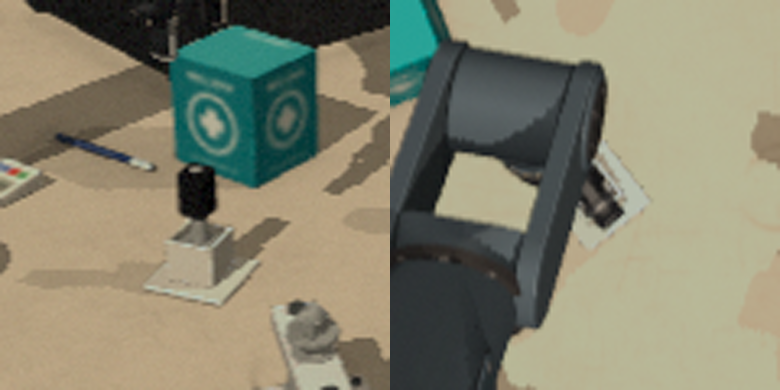

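>>> servo_tool(increments=[{"hand": 0, "travel": [0, 0, 30], "yaw": 0}, {"hand": 0, "travel": [0, 0, 30], "yaw": 0}, {"hand": 0, "travel": [0, 0, 30], "yaw": 0}, {"hand": 0, "travel": [0, 0, 25], "yaw": 0}, {"hand": 0, "travel": [0, 0, 20], "yaw": 0}, {"hand": 0, "travel": [0, 0, 10], "yaw": 0}, {"hand": 0, "travel": [0, -0.5, 10], "yaw": 0.2}, {"hand": 0, "travel": [0, 0, 0], "yaw": 0}, {"hand": 0, "travel": [0, 0, 0], "yaw": 0}])

```text
t: 3.2
tcp_pos: [0.521, 0.0383, 0.0768]
tool_rot: [0.42, 0.907, 0.0, 0.0]
force: [-1.0, -0.1, -0.7]
finger_gap: 0.999
```

```bash
python3 -c "
from h import *
go(.5205,.038,.076,40.5)
s=snap('side','side2')
crop(s,190,150,100,110,5,'g3')"
```

```text
t 3.2 pos [0.521  0.0383 0.0768] phi 40.32 q6 -0.844 gap 0.999 F [-0.96 -0.12 -0.72] M [-0.053 -0.051  0.018] tiltdeg 0.06
travel mm [ 0.1 -0.6  0.8] yaw deg -0.18
```

View pics/g3.png

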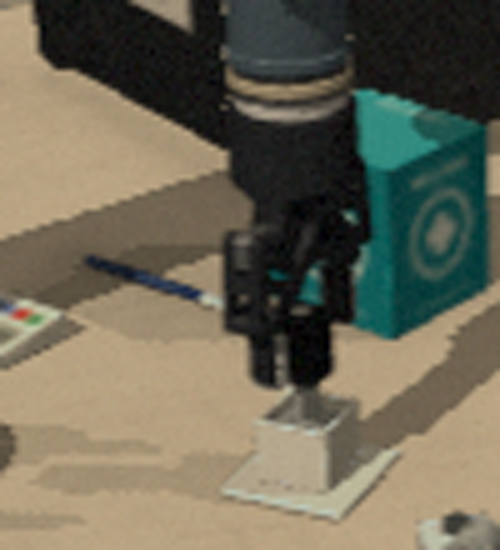

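The handle sits between the open fingers at crop (300,340) and the stand is upright. I'll close the gripper.

>>> servo_tool(increments=[{"hand": 0.3, "travel": [0, 0, 0], "yaw": 0}, {"hand": 0.4, "travel": [0, 0, 0], "yaw": 0}, {"hand": 0.5, "travel": [0, 0, 0], "yaw": 0}, {"hand": 0.6, "travel": [0, 0, 0], "yaw": 0}, {"hand": 0.7, "travel": [0, 0, 0], "yaw": 0}, {"hand": 0.8, "travel": [0, 0, 0], "yaw": 0}, {"hand": 1, "travel": [0, 0, 0], "yaw": 0}, {"hand": 1, "travel": [0, 0, 0], "yaw": 0}, {"hand": 1, "travel": [0, 0, 0], "yaw": 0}], newtons=40)

```text
t: 4.15
tcp_pos: [0.5211, 0.0384, 0.0766]
tool_rot: [0.42, 0.907, 0.0, 0.001]
force: [1.1, 0.9, 3.5]
finger_gap: 0.322
```

```bash
python3 -c "
from h import *
go(.5205,.038,.076,40.5)
s=snap('side','side3')
crop(s,190,150,100,110,5,'g4')"
```

```text
t 4.15 pos [0.5211 0.0384 0.0766] phi 40.29 q6 -0.844 gap 0.322 F [1.08 0.92 3.53] M [ 0.228 -0.267 -0.004] tiltdeg 0.08
travel mm [ 0.1 -0.7  0.6] yaw deg -0.21
```

View pics/g4.png

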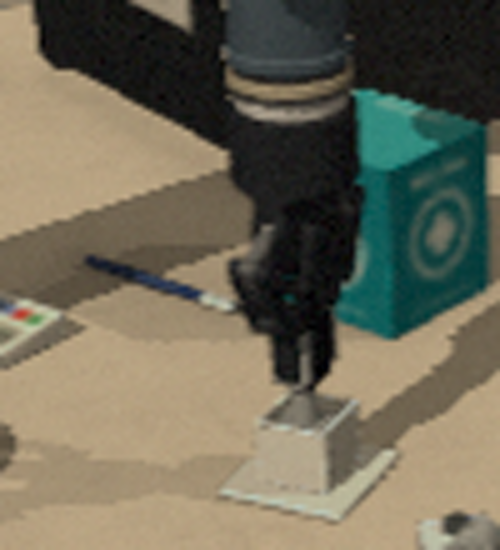

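The jaws hold at 27.4 mm, which is the handle width, and the stand is still flat. The TCP at 0.0766 with the driver foot at 0.006 gives an offset of 70.6 mm. Next is the lift.

>>> servo_tool(increments=[{"hand": 1, "travel": [0, 0, 0], "yaw": 0}, {"hand": 1, "travel": [0, 0, -5], "yaw": 0}, {"hand": 1, "travel": [0, 0, -8], "yaw": 0}, {"hand": 1, "travel": [0, 0, -10], "yaw": 0}, {"hand": 1, "travel": [0, 0, -10], "yaw": 0}, {"hand": 1, "travel": [0, 0, -10], "yaw": 0}, {"hand": 1, "travel": [0, 0, -10], "yaw": 0}, {"hand": 1, "travel": [0, 0, -15], "yaw": 0}, {"hand": 1, "travel": [0, 0, -20], "yaw": 0}, {"hand": 1, "travel": [0, 0, -20], "yaw": 0}, {"hand": 1, "travel": [0, 0, -20], "yaw": 0}, {"hand": 1, "travel": [0, 0, -20], "yaw": 0}, {"hand": 1, "travel": [0, 0, -20], "yaw": 0}, {"hand": 1, "travel": [0, 0, 0], "yaw": 0}, {"hand": 1, "travel": [0, 0, 0], "yaw": 0}], newtons=80)

```text
t: 5.7
tcp_pos: [0.5202, 0.0384, 0.2446]
tool_rot: [0.42, 0.907, 0.0, 0.0]
force: [0.6, 0.6, -2.6]
finger_gap: 0.316
```

```bash
python3 -c "
from h import *
go(.498,-.2435,.245,23)
s=snap('side','side4')
crop(s,190,90,130,170,3.5,'g5')"
```

```text
t 5.7 pos [0.5202 0.0384 0.2446] phi 40.3 q6 -0.844 gap 0.316 F [ 0.6   0.55 -2.64] M [-0.017  0.014  0.029] tiltdeg 0.03
travel mm [-200.6 -199.3   -0.4] yaw deg 17.3
```

View pics/g5.png

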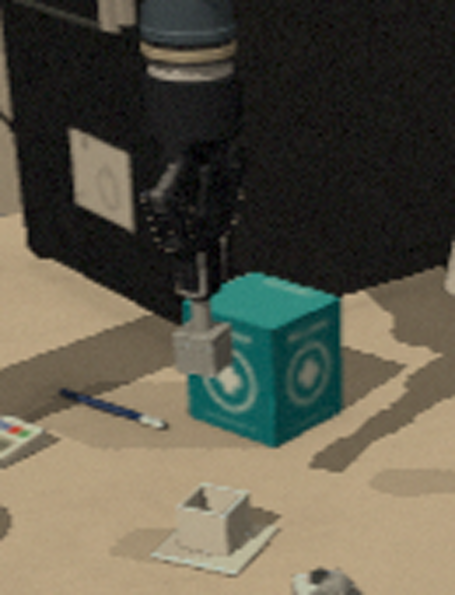

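The driver is out, with its socket at crop (200,350), and the stand is upright. I'll carry it over the screw.

>>> servo_tool(increments=[{"hand": 1, "travel": [-15, -15, 0], "yaw": 0}, {"hand": 1, "travel": [-20, -20, 0], "yaw": 0}, {"hand": 1, "travel": [-25, -25, 0], "yaw": 0}, {"hand": 1, "travel": [-25, -25, 0], "yaw": 0}, {"hand": 1, "travel": [-25, -25, 0], "yaw": 0}, {"hand": 1, "travel": [-25, -25, 0], "yaw": 0}, {"hand": 1, "travel": [-25, -25, 0], "yaw": 0}, {"hand": 1, "travel": [-25, -25, 0], "yaw": 0}, {"hand": 1, "travel": [-15.6, -14.3, 0], "yaw": 0}, {"hand": 1, "travel": [0, 0, 0], "yaw": 6}, {"hand": 1, "travel": [0, 0, 0], "yaw": 6}, {"hand": 1, "travel": [0, 0, 0], "yaw": 5.3}, {"hand": 1, "travel": [0, 0, 0], "yaw": 0}, {"hand": 1, "travel": [0, 0, 0], "yaw": 0}])

```text
t: 7.15
tcp_pos: [0.4977, -0.2431, 0.2432]
tool_rot: [0.551, 0.834, 0.0, -0.001]
force: [-0.4, -0.5, -1.7]
finger_gap: 0.318
```

```bash
python3 -c "
from h import *
go(.498,-.2435,.2,23)
s=snap('side','side5');t=snap('top','top5')
a=cv2.resize(s['pixels'][200:330,220:350],(390,390),interpolation=cv2.INTER_CUBIC)
b=cv2.resize(t['pixels'][230:320,290:380],(390,390),interpolation=cv2.INTER_CUBIC)
cv2.imwrite('pics/g6.png',np.hstack([a,b]))
c=cv2.resize(s['pixels'][225:275,263:313],(600,600),interpolation=cv2.INTER_CUBIC)
for z in(.115,.137):
  u=(proj(s,[.498,-.2435,z])-[263,225]+.5)*12; cv2.circle(c,(int(u[0]),int(u[1])),3,(0,0,255),-1)
st=manip.sense()['tcp_pos']
a=np.radians(23)
u=[(proj(s,[st[0]+.0255*np.cos(a+.785+k*1.5708),st[1]+.0255*np.sin(a+.785+k*1.5708),st[2]-.0706])-[263,225]+.5)*12 for k in range(4)]
cv2.polylines(c,[np.array(u).astype(int)],True,(0,255,0),1)
cv2.imwrite('pics/g7.png',c)
"
```

```text
t 7.15 pos [ 0.4977 -0.2431  0.2432] phi 23.11 q6 -1.06 gap 0.318 F [-0.4  -0.52 -1.72] M [ 0.002 -0.046  0.023] tiltdeg 0.14
travel mm [-0.5  0.2 43.2] yaw deg 0.11
```

View pics/g6.png

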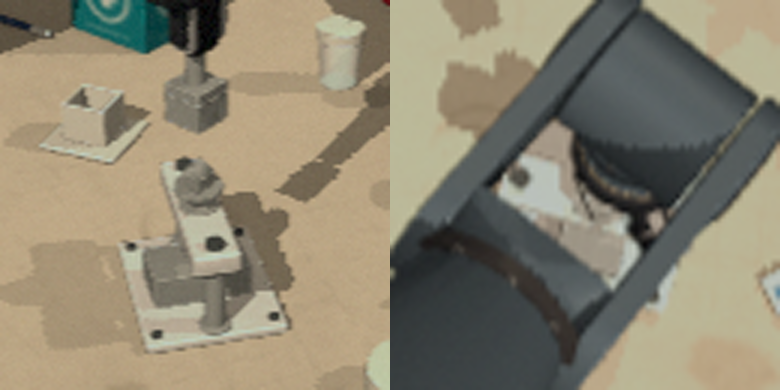

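View pics/g7.png

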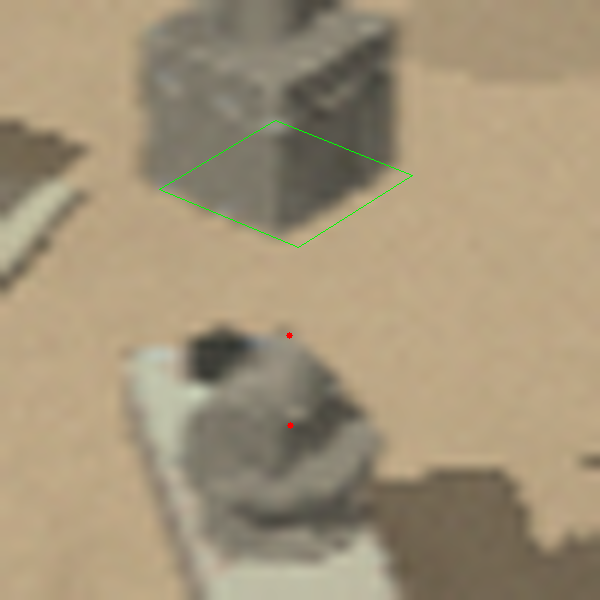

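The socket's near edge at crop x≈280 and the head's near edge at x≈285 show the same orientation. The head looks about 1–2 mm further along the side camera's x, so I'll shift a little and lower.

>>> servo_tool(increments=[{"hand": 1, "travel": [-1, 0.8, 10], "yaw": 0}, {"hand": 1, "travel": [0, 0, 15], "yaw": 0}, {"hand": 1, "travel": [0, 0, 8], "yaw": 0}, {"hand": 1, "travel": [0, 0, 4], "yaw": 0}, {"hand": 1, "travel": [0, 0, 4], "yaw": 0}, {"hand": 1, "travel": [0, 0, 0], "yaw": 0}])

```text
t: 7.85
tcp_pos: [0.4993, -0.2441, 0.2029]
tool_rot: [0.552, 0.834, 0.0, -0.0]
force: [-0.4, 0.4, -2.4]
finger_gap: 0.313
```

```bash
python3 -c "
from h import *
go(.499,-.244,.19,23)"
```

```text
t 7.85 pos [ 0.4993 -0.2441  0.2029] phi 23.01 q6 -1.057 gap 0.313 F [-0.39  0.45 -2.37] M [ 0.05  -0.    -0.034] tiltdeg 0.04
travel mm [ 0.2 -0.2 12.9] yaw deg 0.01
```

Foot is at about 0.132, below the taper tip, with no contact so far.

>>> servo_tool(increments=[{"hand": 1, "travel": [0, 0, 2.5], "yaw": 0}, {"hand": 1, "travel": [0, 0, 2.5], "yaw": 0}, {"hand": 1, "travel": [0, 0, 2], "yaw": 0}, {"hand": 1, "travel": [0, 0, 0], "yaw": 0}])

```text
t: 8.25
tcp_pos: [0.4992, -0.2441, 0.1961]
tool_rot: [0.552, 0.834, -0.0, -0.0]
force: [-0.9, -0.2, -2.5]
finger_gap: 0.316
```

```bash
python3 -c "
from h import *
go(.499,-.244,.19,23)"
```

```text
t 8.25 pos [ 0.4992 -0.2441  0.1961] phi 23.0 q6 -1.057 gap 0.316 F [-0.93 -0.21 -2.46] M [ 0.008 -0.034  0.019] tiltdeg 0.02
travel mm [ 0.2 -0.2  6.1] yaw deg -0.0
```

>>> servo_tool(increments=[{"hand": 1, "travel": [0, 0, 2], "yaw": 0}, {"hand": 1, "travel": [0, 0, 2], "yaw": 0}, {"hand": 1, "travel": [0, 0, 1.5], "yaw": 0}, {"hand": 1, "travel": [0, 0, 0], "yaw": 0}, {"hand": 1, "travel": [0, 0, 0], "yaw": 0}])

```text
t: 8.75
tcp_pos: [0.4994, -0.2441, 0.1907]
tool_rot: [0.552, 0.834, 0.0, -0.0]
force: [0.0, 0.7, -2.2]
finger_gap: 0.32
```

```bash
python3 -c "
from h import *
go(.499,-.244,.185,23)"
```

```text
t 8.75 pos [ 0.4994 -0.2441  0.1907] phi 23.0 q6 -1.057 gap 0.32 F [ 0.05  0.71 -2.19] M [-0.056 -0.048 -0.027] tiltdeg 0.01
travel mm [ 0.3 -0.3  5.7] yaw deg 0.0
```

>>> servo_tool(increments=[{"hand": 1, "travel": [0, 0, 1], "yaw": 0}, {"hand": 1, "travel": [0, 0, 1], "yaw": 0}, {"hand": 1, "travel": [0, 0, 1], "yaw": 0}, {"hand": 1, "travel": [0, 0, 0], "yaw": 0}])

```text
t: 9.15
tcp_pos: [0.4993, -0.2441, 0.1876]
tool_rot: [0.552, 0.834, 0.0, -0.0]
force: [0.1, -0.4, -1.9]
finger_gap: 0.32
```

>>> servo_tool(increments=[{"hand": 1, "travel": [0, 0, 0.7], "yaw": 0}, {"hand": 1, "travel": [0, 0, 0], "yaw": 0}])

```text
t: 9.35
tcp_pos: [0.4993, -0.2442, 0.1871]
tool_rot: [0.552, 0.834, 0.0, -0.0]
force: [0.1, -0.8, -2.1]
finger_gap: 0.32
```

>>> servo_tool(increments=[{"hand": 1, "travel": [0, 0, 0.7], "yaw": 0}, {"hand": 1, "travel": [0, 0, 0], "yaw": 0}])

```text
t: 9.55
tcp_pos: [0.4994, -0.2442, 0.1864]
tool_rot: [0.552, 0.834, -0.0, -0.0]
force: [-0.1, -0.5, -1.1]
finger_gap: 0.317
```

>>> servo_tool(increments=[{"hand": 1, "travel": [0, 0, 0.7], "yaw": 0}, {"hand": 1, "travel": [0, 0, 0], "yaw": 0}])

```text
t: 9.75
tcp_pos: [0.4993, -0.2441, 0.1856]
tool_rot: [0.552, 0.834, -0.0, -0.0]
force: [0.3, 0.2, -1.4]
finger_gap: 0.314
```

>>> servo_tool(increments=[{"hand": 1, "travel": [0, 0, 0.7], "yaw": 0}, {"hand": 1, "travel": [0, 0, 0], "yaw": 0}])

```text
t: 9.95
tcp_pos: [0.4993, -0.2441, 0.1849]
tool_rot: [0.552, 0.834, -0.0, -0.0]
force: [0.1, 0.6, -1.5]
finger_gap: 0.313
```

>>> servo_tool(increments=[{"hand": 1, "travel": [0, 0, 0.7], "yaw": 0}, {"hand": 1, "travel": [0, 0, 0], "yaw": 0}])

```text
t: 10.15
tcp_pos: [0.4993, -0.2441, 0.1842]
tool_rot: [0.552, 0.834, 0.0, -0.0]
force: [0.1, 0.7, -2.1]
finger_gap: 0.32
```

>>> servo_tool(increments=[{"hand": 1, "travel": [0, 0, 0.7], "yaw": 0}, {"hand": 1, "travel": [0, 0, 0], "yaw": 0}])

```text
t: 10.35
tcp_pos: [0.4994, -0.2441, 0.1835]
tool_rot: [0.552, 0.834, 0.0, -0.0]
force: [0.8, 0.1, -1.3]
finger_gap: 0.314
```

>>> servo_tool(increments=[{"hand": 1, "travel": [0, 0, 0.8], "yaw": 0}, {"hand": 1, "travel": [0, 0, 0], "yaw": 0}])

```text
t: 10.55
tcp_pos: [0.4993, -0.2441, 0.1827]
tool_rot: [0.552, 0.834, 0.0, -0.0]
force: [-0.4, -0.4, -2.1]
finger_gap: 0.318
```

>>> servo_tool(increments=[{"hand": 1, "travel": [0, 0, 0.8], "yaw": 0}, {"hand": 1, "travel": [0, 0, 0], "yaw": 0}])

```text
t: 10.75
tcp_pos: [0.4993, -0.2441, 0.1819]
tool_rot: [0.552, 0.834, 0.0, -0.0]
force: [0.3, -0.5, -1.4]
finger_gap: 0.319
```

```bash
python3 -c "
from h import *
go(.499,-.244,.185,23)
s=snap('side','side6')
crop(s,250,220,70,105,5,'g8')"
```

```text
t 10.75 pos [ 0.4993 -0.2441  0.1819] phi 23.0 q6 -1.057 gap 0.319 F [ 0.33 -0.5  -1.4 ] M [0.015 0.023 0.051] tiltdeg 0.01
travel mm [ 0.2 -0.2 -3.1] yaw deg 0.0
```

View pics/g8.png

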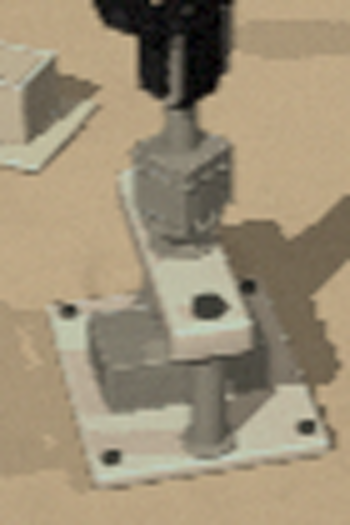

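The socket is down over the head, with the flange just visible at crop (185,245). I'll keep feeling for the flange.

>>> servo_tool(increments=[{"hand": 1, "travel": [0, 0, 0.8], "yaw": 0}, {"hand": 1, "travel": [0, 0, 0], "yaw": 0}])

```text
t: 11.0
tcp_pos: [0.4993, -0.2441, 0.1811]
tool_rot: [0.552, 0.834, 0.0, -0.0]
force: [-0.5, -0.3, -0.9]
finger_gap: 0.316
```

>>> servo_tool(increments=[{"hand": 1, "travel": [0, 0, 0.8], "yaw": 0}, {"hand": 1, "travel": [0, 0, 0], "yaw": 0}])

```text
t: 11.2
tcp_pos: [0.4994, -0.2442, 0.1809]
tool_rot: [0.552, 0.834, -0.0, 0.0]
force: [-1.8, 0.8, 2.2]
finger_gap: 0.318
```

>>> servo_tool(increments=[{"hand": 1, "travel": [0, 0, 0.8], "yaw": 0}, {"hand": 1, "travel": [0, 0, 0], "yaw": 0}])

```text
t: 11.4
tcp_pos: [0.4995, -0.2443, 0.1807]
tool_rot: [0.552, 0.834, -0.0, 0.0]
force: [-0.3, 0.6, 6.8]
finger_gap: 0.314
```

Contact is at TCP z ≈ 0.181, which puts the flange at about 110.3 mm and the screw already at about 0.94 rad. The head yaw against the frame gives 0.90 rad, so they agree. The foot needs about 1.4 rad more. I'll lift off 1.5 mm and turn until the torque shows engagement.

>>> servo_tool(increments=[{"hand": 1, "travel": [0, 0, -2.5], "yaw": 0}, {"hand": 1, "travel": [0, 0, 0], "yaw": 3}, {"hand": 1, "travel": [0, 0, 0], "yaw": 3}, {"hand": 1, "travel": [0, 0, 0], "yaw": 0}], newtons=100)

```text
t: 11.8
tcp_pos: [0.4991, -0.2443, 0.1818]
tool_rot: [0.595, 0.804, -0.0, -0.0]
force: [-0.7, -0.5, -1.2]
finger_gap: 0.314
```

```bash
python3 -c "
from h import *
go(.499,-.244,.185,23)"
```

```text
t 11.8 pos [ 0.4991 -0.2443  0.1818] phi 17.02 q6 -0.953 gap 0.314 F [-0.75 -0.47 -1.24] M [-0.18   0.224  0.029] tiltdeg 0.04
travel mm [ 0.4 -0.  -3.2] yaw deg -5.98
```

>>> servo_tool(increments=[{"hand": 1, "travel": [0, 0, 0], "yaw": 3}, {"hand": 1, "travel": [0, 0, 0], "yaw": 0}])

```text
t: 12.0
tcp_pos: [0.4987, -0.2444, 0.1817]
tool_rot: [0.615, 0.788, -0.001, -0.001]
force: [-2.3, -2.4, -2.1]
finger_gap: 0.315
```

```bash
python3 -c "
from h import *
go(.499,-.244,.185,23)"
```

```text
t 12.0 pos [ 0.4987 -0.2444  0.1817] phi 14.09 q6 -0.901 gap 0.315 F [-2.29 -2.38 -2.13] M [-0.34   0.454  0.017] tiltdeg 0.09
travel mm [ 0.3  0.3 -3.3] yaw deg -8.91
```

>>> servo_tool(increments=[{"hand": 1, "travel": [0, 0, 0], "yaw": 3}, {"hand": 1, "travel": [0, 0, 0], "yaw": 0}])

```text
t: 12.2
tcp_pos: [0.4984, -0.2442, 0.1817]
tool_rot: [0.635, 0.772, -0.001, -0.001]
force: [-3.4, -1.4, -1.6]
finger_gap: 0.317
```

```bash
python3 -c "
from h import *
go(.499,-.244,.185,23)"
```

```text
t 12.2 pos [ 0.4984 -0.2442  0.1817] phi 11.13 q6 -0.849 gap 0.317 F [-3.38 -1.41 -1.56] M [-0.454  0.77   0.05 ] tiltdeg 0.15
travel mm [ 0.1  0.7 -3.3] yaw deg -11.87
```

>>> servo_tool(increments=[{"hand": 1, "travel": [0, 0, 0], "yaw": 3}, {"hand": 1, "travel": [0, 0, 0], "yaw": 0}])

```text
t: 12.4
tcp_pos: [0.498, -0.244, 0.1816]
tool_rot: [0.655, 0.756, -0.001, -0.001]
force: [-4.9, -1.9, -1.0]
finger_gap: 0.317
```

```bash
python3 -c "
from h import *
go(.499,-.244,.185,23)"
```

```text
t 12.4 pos [ 0.498  -0.244   0.1816] phi 8.15 q6 -0.797 gap 0.317 F [-4.87 -1.95 -1.01] M [-0.49   1.109  0.103] tiltdeg 0.2
travel mm [-0.2  1.  -3.4] yaw deg -14.85
```

Torque is building with a sideways push of about 5 N toward -x, so the driver is off centre. I'll re-centre by about 1.5 mm.

>>> servo_tool(increments=[{"hand": 1, "travel": [-0.3, -1.5, 0], "yaw": 0}, {"hand": 1, "travel": [0, 0, 0], "yaw": 0}])

```text
t: 12.6
tcp_pos: [0.4976, -0.2442, 0.1817]
tool_rot: [0.656, 0.755, 0.0, -0.001]
force: [-3.0, 0.1, -3.4]
finger_gap: 0.316
```

```bash
python3 -c "
from h import *
go(.499,-.244,.185,23)"
```

```text
t 12.6 pos [ 0.4976 -0.2442  0.1817] phi 8.06 q6 -0.799 gap 0.316 F [-2.99  0.07 -3.38] M [-0.145  0.701  0.098] tiltdeg 0.07
travel mm [ 0.   1.4 -3.3] yaw deg -14.94
```

>>> servo_tool(increments=[{"hand": 1, "travel": [0, 0, 0], "yaw": 3}, {"hand": 1, "travel": [0, 0, 0], "yaw": 0}])

```text
t: 12.8
tcp_pos: [0.4974, -0.2442, 0.1816]
tool_rot: [0.675, 0.738, -0.0, -0.001]
force: [-2.8, -0.8, -4.3]
finger_gap: 0.31
```

```bash
python3 -c "
from h import *
go(.499,-.244,.185,23)"
```

```text
t 12.8 pos [ 0.4974 -0.2442  0.1816] phi 5.07 q6 -0.747 gap 0.31 F [-2.79 -0.8  -4.27] M [-0.249  0.778  0.082] tiltdeg 0.1
travel mm [ 0.   1.6 -3.4] yaw deg -17.93
```

>>> servo_tool(increments=[{"hand": 1, "travel": [0, 0, 0], "yaw": 3}, {"hand": 1, "travel": [0, 0, 0], "yaw": 0}])

```text
t: 13.0
tcp_pos: [0.4973, -0.2441, 0.1814]
tool_rot: [0.694, 0.72, -0.0, -0.001]
force: [-3.7, -0.4, -6.4]
finger_gap: 0.319
```

```bash
python3 -c "
from h import *
go(.499,-.244,.185,23)"
```

```text
t 13.0 pos [ 0.4973 -0.2441  0.1814] phi 2.1 q6 -0.695 gap 0.319 F [-3.66 -0.41 -6.44] M [-0.209  0.807  0.169] tiltdeg 0.12
travel mm [ 0.1  1.7 -3.6] yaw deg -20.9
```

Torque of 0.17 N m and a growing downward drag show the screw is turning. I'll go on while following it down.

>>> servo_tool(increments=[{"hand": 1, "travel": [0, -0.8, 0.5], "yaw": 0}, {"hand": 1, "travel": [0, 0, 0.35], "yaw": 4}, {"hand": 1, "travel": [0, 0, 0.35], "yaw": 4}, {"hand": 1, "travel": [0, 0, 0.35], "yaw": 4}, {"hand": 1, "travel": [0, 0, 0.35], "yaw": 4}, {"hand": 1, "travel": [0, 0, 0.35], "yaw": 4}, {"hand": 1, "travel": [0, 0, 0], "yaw": 0}])

```text
t: 13.7
tcp_pos: [0.4963, -0.2439, 0.1796]
tool_rot: [0.809, 0.588, -0.0, -0.001]
force: [-4.7, 0.0, -2.4]
finger_gap: 0.316
```

```bash
python3 -c "
from h import *
go(.497,-.244,.175,-70.5)
s=snap('side','side7')
crop(s,250,220,70,105,5,'g9')"
```

```text
t 13.7 pos [ 0.4963 -0.2439  0.1796] phi -17.92 q6 -0.346 gap 0.316 F [-4.69  0.02 -2.38] M [0.094 1.138 0.161] tiltdeg 0.15
travel mm [0.1 0.7 4.6] yaw deg 52.58
```

View pics/g9.png

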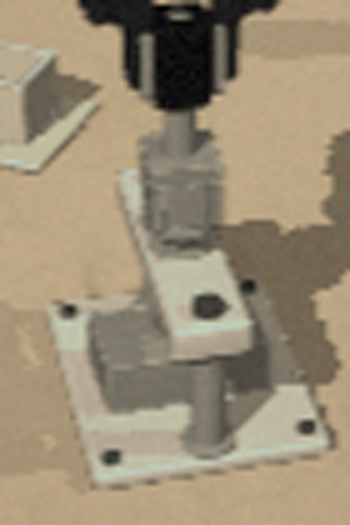

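The driver turns with the head and the socket stays seated at crop (180,200). Continuing with a small re-centring.

>>> servo_tool(increments=[{"hand": 1, "travel": [-0.4, -1.1, 0], "yaw": 0}, {"hand": 1, "travel": [0, 0, 0.35], "yaw": 4}, {"hand": 1, "travel": [0, 0, 0.35], "yaw": 4}, {"hand": 1, "travel": [0, 0, 0.35], "yaw": 4}, {"hand": 1, "travel": [0, 0, 0.35], "yaw": 4}, {"hand": 1, "travel": [0, 0, 0.35], "yaw": 4}, {"hand": 1, "travel": [0, 0, 0.35], "yaw": 4}, {"hand": 1, "travel": [0, 0, 0.35], "yaw": 4}, {"hand": 1, "travel": [0, 0, 0], "yaw": 0}])

```text
t: 14.65
tcp_pos: [0.4951, -0.2431, 0.1771]
tool_rot: [0.927, 0.375, -0.0, -0.002]
force: [-5.6, 2.9, -2.6]
finger_gap: 0.317
```

```bash
python3 -c "
from h import *
go(.497,-.244,.175,-70.5)"
```

```text
t 14.65 pos [ 0.4951 -0.2431  0.1771] phi -46.0 q6 0.142 gap 0.317 F [-5.63  2.87 -2.63] M [0.689 1.098 0.144] tiltdeg 0.23
travel mm [0.8 2.  2.1] yaw deg 24.5
```

>>> servo_tool(increments=[{"hand": 1, "travel": [0, 0, 0.35], "yaw": 4}, {"hand": 1, "travel": [0, 0, 0.35], "yaw": 4}, {"hand": 1, "travel": [0, 0, 0.35], "yaw": 4}, {"hand": 1, "travel": [0, 0, 0.35], "yaw": 4}, {"hand": 1, "travel": [0, 0, 0.35], "yaw": 4}, {"hand": 1, "travel": [0, 0, 0], "yaw": 0}, {"hand": 1, "travel": [0, 0, 0], "yaw": 0}])

```text
t: 15.35
tcp_pos: [0.4947, -0.2422, 0.1754]
tool_rot: [0.978, 0.208, -0.001, -0.003]
force: [-3.7, 4.9, -1.5]
finger_gap: 0.317
```

```bash
python3 -c "
from h import *
go(.497,-.244,.175,-70.5)"
```

```text
t 15.35 pos [ 0.4947 -0.2422  0.1754] phi -65.95 q6 0.49 gap 0.317 F [-3.68  4.9  -1.52] M [1.032 1.132 0.111] tiltdeg 0.35
travel mm [1.4 2.5 0.3] yaw deg 4.55
```

>>> servo_tool(increments=[{"hand": 1, "travel": [0, 0, 0], "yaw": -5}, {"hand": 1, "travel": [0, 0, 0], "yaw": -5}, {"hand": 1, "travel": [0, 0, 0], "yaw": -3}, {"hand": 1, "travel": [0, 0, 0], "yaw": 0}])

```text
t: 15.75
tcp_pos: [0.4965, -0.2433, 0.1757]
tool_rot: [0.948, 0.317, 0.001, -0.001]
force: [-2.3, 4.4, -3.8]
finger_gap: 0.317
```

```bash
python3 -c "
from h import *
go(.497,-.244,.175,-70.5)
s=snap('side','side8')
crop(s,250,220,70,105,5,'g10')"
```

```text
t 15.75 pos [ 0.4965 -0.2433  0.1757] phi -53.02 q6 0.264 gap 0.317 F [-2.28  4.42 -3.83] M [1.071 0.327 0.036] tiltdeg 0.18
travel mm [-0.   0.8  0.7] yaw deg 17.48
```

View pics/g10.png

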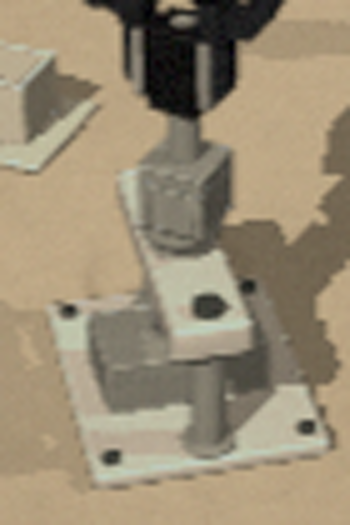

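Unwound within the play, the residual push is +y 4.4 N. I'll centre it, then feel for the flange height.

>>> servo_tool(increments=[{"hand": 1, "travel": [0.3, -1.6, 0], "yaw": 0}, {"hand": 1, "travel": [0, 0, 0], "yaw": 0}, {"hand": 1, "travel": [0, 0, 0], "yaw": 0}])

```text
t: 16.1
tcp_pos: [0.4959, -0.2433, 0.176]
tool_rot: [0.948, 0.317, 0.001, 0.0]
force: [-0.3, 3.6, -2.2]
finger_gap: 0.318
```

```bash
python3 -c "
from h import *
go(.497,-.244,.175,-70.5)"
```

```text
t 16.1 pos [ 0.4959 -0.2433  0.176 ] phi -53.03 q6 0.266 gap 0.318 F [-0.31  3.58 -2.22] M [ 0.855  0.101 -0.022] tiltdeg 0.1
travel mm [0.5 1.2 1. ] yaw deg 17.47
```

>>> servo_tool(increments=[{"hand": 1, "travel": [0, 0, 0.7], "yaw": 0}, {"hand": 1, "travel": [0, 0, 0], "yaw": 0}])

```text
t: 16.3
tcp_pos: [0.4956, -0.2436, 0.1753]
tool_rot: [0.948, 0.317, 0.0, 0.0]
force: [-1.4, 3.6, -0.1]
finger_gap: 0.316
```

>>> servo_tool(increments=[{"hand": 1, "travel": [0, 0, 0.5], "yaw": 0}, {"hand": 1, "travel": [0, 0, 0], "yaw": 0}])

```text
t: 16.5
tcp_pos: [0.4954, -0.2437, 0.1747]
tool_rot: [0.948, 0.317, 0.0, 0.0]
force: [-1.2, 2.7, 0.2]
finger_gap: 0.315
```

>>> servo_tool(increments=[{"hand": 1, "travel": [0, 0, 0.5], "yaw": 0}, {"hand": 1, "travel": [0, 0, 0], "yaw": 0}])

```text
t: 16.7
tcp_pos: [0.4954, -0.2437, 0.1746]
tool_rot: [0.948, 0.317, 0.0, 0.0]
force: [-1.1, 3.1, 4.8]
finger_gap: 0.317
```

>>> servo_tool(increments=[{"hand": 1, "travel": [0, 0, 0.5], "yaw": 0}, {"hand": 1, "travel": [0, 0, 0], "yaw": 0}])

```text
t: 16.9
tcp_pos: [0.4955, -0.2437, 0.1745]
tool_rot: [0.948, 0.317, 0.0, 0.001]
force: [-2.3, 3.2, 7.5]
finger_gap: 0.314
```

The flange is now at about 104.1 mm (spring taken up about 1.9 mm; from the angle about 2.2 mm). I'll add about 5° to reach 2.4 mm.

>>> servo_tool(increments=[{"hand": 1, "travel": [0, 0, -1.6], "yaw": 0}, {"hand": 1, "travel": [0, 0, 0], "yaw": 4.5}, {"hand": 1, "travel": [0, 0, 0], "yaw": 4.5}, {"hand": 1, "travel": [0, 0, 0], "yaw": 4.5}, {"hand": 1, "travel": [0, 0, 0.2], "yaw": 3}, {"hand": 1, "travel": [0, 0, 0.2], "yaw": 2}, {"hand": 1, "travel": [0, 0, 0], "yaw": 0}, {"hand": 1, "travel": [0, 0, 0], "yaw": 0}])

```text
t: 17.7
tcp_pos: [0.4942, -0.2418, 0.1741]
tool_rot: [0.987, 0.161, -0.001, -0.002]
force: [-1.1, 4.5, 2.2]
finger_gap: 0.314
```

```bash
python3 -c "
from h import *
go(.497,-.244,.175,-70.5)"
```

```text
t 17.7 pos [ 0.4942 -0.2418  0.1741] phi -71.49 q6 0.589 gap 0.314 F [-1.11  4.47  2.25] M [1.227 0.511 0.124] tiltdeg 0.23
travel mm [ 2.   2.9 -0.9] yaw deg -0.99
```

>>> servo_tool(increments=[{"hand": 1, "travel": [0, 0, 0], "yaw": -5}, {"hand": 1, "travel": [0, 0, 0], "yaw": -5}, {"hand": 1, "travel": [0, 0, 0], "yaw": -3}, {"hand": 1, "travel": [0, 0, 0.6], "yaw": 0}, {"hand": 1, "travel": [0, 0, 0], "yaw": 0}])

```text
t: 18.2
tcp_pos: [0.4957, -0.2432, 0.1741]
tool_rot: [0.963, 0.271, 0.0, 0.0]
force: [0.4, 2.8, 0.5]
finger_gap: 0.318
```

>>> servo_tool(increments=[{"hand": 1, "travel": [0, 0, 0.5], "yaw": 0}, {"hand": 1, "travel": [0, 0, 0], "yaw": 0}])

```text
t: 18.4
tcp_pos: [0.4957, -0.2433, 0.174]
tool_rot: [0.963, 0.271, 0.001, 0.0]
force: [-0.4, 4.0, 4.4]
finger_gap: 0.313
```

>>> servo_tool(increments=[{"hand": 1, "travel": [0, 0, 0.5], "yaw": 0}, {"hand": 1, "travel": [0, 0, 0], "yaw": 0}])

```text
t: 18.6
tcp_pos: [0.4957, -0.2433, 0.174]
tool_rot: [0.963, 0.271, 0.001, 0.0]
force: [-0.3, 3.5, 7.2]
finger_gap: 0.31
```

Flange now reads about 103.4 mm, i.e. about 2.5 mm taken up. I'll unload and release.

>>> servo_tool(increments=[{"hand": 1, "travel": [0, 0, -1], "yaw": 0}, {"hand": 1, "travel": [0, 0, 0], "yaw": 0}, {"hand": 0.6, "travel": [0, 0, 0], "yaw": 0}, {"hand": 0.4, "travel": [0, 0, 0], "yaw": 0}, {"hand": 0.2, "travel": [0, 0, 0], "yaw": 0}, {"hand": 0, "travel": [0, 0, 0], "yaw": 0}, {"hand": 0, "travel": [0, 0, 0], "yaw": 0}, {"hand": 0, "travel": [0, 0, 0], "yaw": 0}, {"hand": 0, "travel": [0, 0, 0], "yaw": 0}, {"hand": 0, "travel": [0, 0, 0], "yaw": 0}], newtons=40)

```text
t: 19.6
tcp_pos: [0.4952, -0.2433, 0.1741]
tool_rot: [0.962, 0.271, -0.0, 0.0]
force: [-0.7, -0.3, 0.8]
finger_gap: 0.999
```

>>> servo_tool(increments=[{"hand": 0, "travel": [0, 0, -10], "yaw": 0}, {"hand": 0, "travel": [0, 0, -20], "yaw": 0}, {"hand": 0, "travel": [0, 0, -30], "yaw": 0}, {"hand": 0, "travel": [0, 0, -30], "yaw": 0}, {"hand": 0, "travel": [0, 0, -30], "yaw": 0}, {"hand": 0, "travel": [0, 0, 0], "yaw": 0}, {"hand": 0, "travel": [0, 0, 0], "yaw": 0}])

```text
t: 20.3
tcp_pos: [0.4954, -0.2434, 0.2952]
tool_rot: [0.962, 0.272, 0.001, 0.001]
force: [-0.1, 0.3, -1.4]
finger_gap: 0.999
```

```bash
python3 -c "
from h import *
go(.497,-.244,.175,-70.5)
s=snap('side','side9');t=snap('top','top9')
a=cv2.resize(s['pixels'][200:330,220:350],(390,390),interpolation=cv2.INTER_CUBIC)
b=cv2.resize(s['pixels'][220:275,260:315],(390,390),interpolation=cv2.INTER_CUBIC)
cv2.imwrite('pics/g11.png',np.hstack([a,b]))"
```

```text
t 20.3 pos [ 0.4954 -0.2434  0.2952] phi -58.49 q6 0.362 gap 0.999 F [-0.15  0.32 -1.35] M [-0.025 -0.012 -0.019] tiltdeg 0.13
travel mm [  0.9   1.1 120.2] yaw deg 12.01
```

View pics/g11.png

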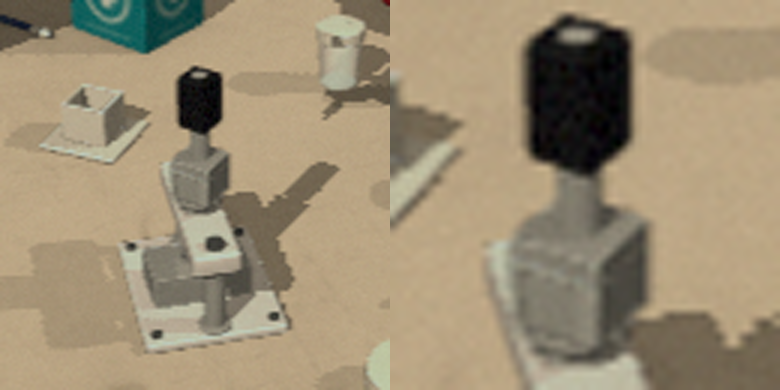

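The driver stands upright on the head, with its handle top at side pixel about (286.5,225.2). The stand is upright and the block is in place. I'll check the height from the picture.

```bash
python3 -c "
from h import *
s=load('side9');t=load('top9')
for z in(.207,.2134,.220): print(z,proj(s,[.4975,-.2435,z]).round(1),'top',proj(t,[.4975,-.2435,z]).round(1))
print('stand driver ref: obs 249.9,211.5 pred',proj(s,[.5205,.0385,.116]).round(1))
d=cv2.absdiff(load('side0')['pixels'],s['pixels']).max(2)
for n,(u,v) in {'cup':(333,217),'cup2':(365,221),'tape':(361,262),'timer':(190,215),'stand':(252,242),'block':(275,295)}.items(): print(n,d[v-10:v+10,u-10:u+10].mean().round(1))
"
```

```text
0.207 [286.1 227.5] top [340.4 272.2]
0.2134 [286.1 225.1] top [340.5 271.9]
0.22 [286.  222.6] top [340.7 271.7]
stand driver ref: obs 249.9,211.5 pred [250.3 212.5]
cup 7.3
cup2 24.1
tape 4.1
timer 54.8
stand 14.4
block 4.4
```

The driver-top height matches: 225.2 observed against 225.1 predicted. I'll look at why the timer and second cup regions differ.

```bash
python3 -c "
from h import *
a=load('side0')['pixels'][180:280,160:400];b=load('side9')['pixels'][180:280,160:400]
cv2.imwrite('pics/cmp.png',cv2.resize(np.vstack([a,b]),None,fx=3,fy=3)[:600])"
```

```text
(no output)
```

View pics/cmp.png

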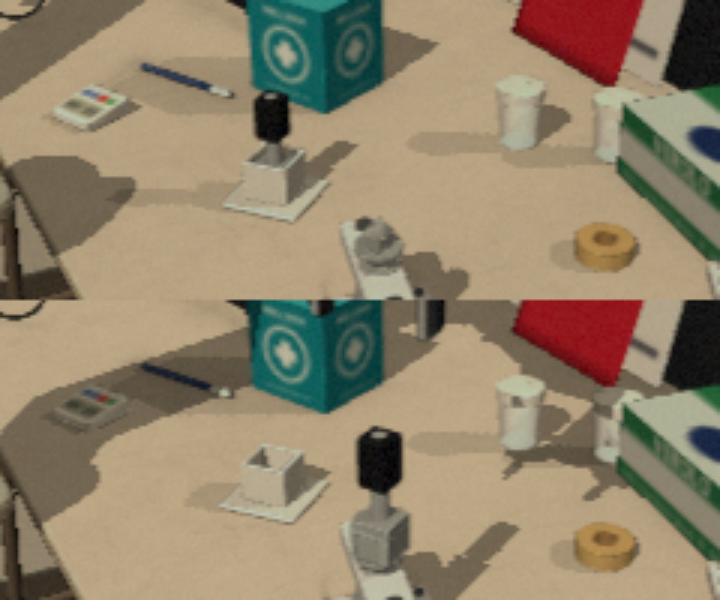

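The differences are only arm shadows: the timer, cups and tape are where they were. I'll hand the job in.

```bash
python3 -c "
from station import manip
print(manip.sign_off())"
```

```text
the job is handed in; nothing more can be done
None
```

I reset the height stop and handed the job in at about 20 s. The driver stands on the screw head, the block is under the foot, and the stand is upright on the table.

- **Driver:** I pulled it straight up out of the stand, carried it to the middle-sized frame and fitted it with the sides lined up to the head.
- **Start position:** The screw was already part way down. The touched flange height gave about 0.94 rad and the head's angle against the frame about 0.90 rad, so I turned only about 1.4 rad.
- **End position:** The last touch put the flange at about 103.4 mm, which is about 2.5 mm of spring, or roughly 2 N. The picture of the driver's top agreed: row 225.2 seen, 225.1 expected.
- **Disagreement:** Before the last 5° correction, the touched height gave 1.9 mm of spring and the turn angle gave 2.2 mm.
- **Sideways push:** The driver pushed sideways with up to about 6 N while turning, because it was 1–2 mm off centre. It went to about zero on release.
- **Other things:** The before and after pictures show the stand, block, cups, tape and timer where they were; the differences were arm shadows.
- **Not checked directly:** The foot's contact with the block is hidden from both cameras, so I infer it from the flange height. The hand-in returned no verdict.

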